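Hang the load on the lever rig and wedge its beam off the rest

TASK

First hang the yellow-banded load by its loop handle on the upturned hook at the end of the lever rig's beam and let go of it, so that it hangs free. Then take the brass wedge by its red grip, set it on the rig's steel table and push it nose first under the beam until the beam's foot just lifts off the rest post, leaving a gap of about 5 mm there. Finish while still gripping the wedge and holding it in place (do not let go of it), and leave the bottles, jar, tin and weights around the rig where they stand.

Things in the scene. Friction and masses are not known exactly. Their poses are not given: they have to be found in the camera images.
- rig: Fixed lever rig; origin at worktop level, x = 0 below the beam's axis. Base x -75..75, y -90..135, 20 mm high. Clevis pillar at y = 100, 170 high, holds the pivot (height 150). The beam, a round bar of 18 mm diameter at height 150, runs from there to -y, over the wedge table and the rest post (20 mm thick, y = -75), to its hook at y = -135. The -x side faces the robot.
- beam (a joint): Beam angle, rad: 0 = foot on the rest post; grows as the hook end rises (to 0.35). No spring: its own weight (0.22 kg) and the load keep it down. From the pivot it is 175 mm to the foot (5 mm gap = 0.029 rad), 120 mm to the wedge's place, 235 mm to the hook.
- wedge_spot (a point): Point on the flat steel wedge table (top at height 131 mm, rig x -75..65, y -55..15), right below the beam's axis, midway across the table (rig x = 0, y = -20). The resting beam clears the table by 10 mm. The wedge slides on the table along the rig's +x, passing over this point. Axes as the rig's.
- rest_top (a point): Point fixed to the rig: centre of the rest post's brass top, where the beam's foot rests.
- beam_foot (a point): Lower end of the beam's brass foot (9 mm diameter); 0 mm above rest_top while the beam is down.
- hook_seat (a point): Top of the hook's 9 mm wire at the bottom of its shallow trough, height 147.5 mm; the loop's bar rests here. Axes as the rig's: the wire runs along y; its upturned tip is 29 mm farther to -y, its top 23 mm above this point. To +y the wire rises 7 mm to a straight stretch that ends at a 25 mm collar 50 mm away. The loop goes over the tip from beyond, toward +y, then down.
- load: Dark steel cylinder, yellow band, 56 mm diameter, 38 high, 0.25 kg (varies); origin at the centre of its underside. A rigid 7 mm wire loop stands on it in its x-z plane: opening 45 mm wide, from height 38 to 96.5 at mid (86 at the sides). Blue grip tab on top: 24 mm in x, 12 in y, height 103 to 138; gripped across x, the fingers clear the hook's tip. Hung, its y lies along the hook (either way).
- load_loop (a point): Underside of the middle of the loop's top bar (a shallow peak, so that it centres itself), 96.5 mm above the load's origin; it comes to lie on hook_seat.
- wedge: Brass wedge with a red grip block, 0.1 kg. Origin on its underside, below the middle of the grip block; +x points to the thin nose, z up. Flat underside from x = -20 to +100 mm, 30 mm wide in y; its thickness is 4 mm at the nose (x = 100) and grows by 0.2 mm per mm toward the block (21.4 mm at x = 13). Grip block: 26 mm along x, 20 mm along y, up to height 62 mm; take it across y from above.
- wedge_nose (a point): Lower edge of the wedge's nose, 100 mm ahead of its origin. The wedge first touches the resting beam with the nose about 30 mm beyond the beam's axis, and gives a gap of 5 mm at the foot with the nose 47 mm beyond it.
- reagent_bottle: Bystander: amber bottle with black cap, 55 mm diameter, 109 mm high, origin at the centre of its underside.
- wash_bottle: Bystander: white wash bottle with bent spout, 172 mm high, 57 mm diameter, origin at the underside.
- sample_jar: Bystander: white jar with red cap, 55 mm diameter, 72 mm high, origin at the centre of its underside.
- tin_1: Bystander: aluminium tin with lid, 58 mm diameter, 36 mm high, origin at the centre of its underside.
- weight_500: Bystander: larger calibration weight with knob, 38 mm diameter, 56 mm high, origin at the centre of its underside.
- weight_200: Bystander: smaller calibration weight with knob, 28 mm diameter, 42 mm high, origin at the centre of its underside.
Things that resemble listed ones, but are neither listed nor needed, are in the scene too. What is shaped like the wedge but purple is not meant.

How it is judged:
On the way, in this order (a step that is already met when the one before it is completed fails the run):
1. the load hangs on the beam's hook, let go, with the beam still down on its rest (distance between load_loop and hook_seat below 0.012 m and contact force between load and beam above 1 N and contact force between the fingers and load below 0.2 N and contact force between load and rig below 0.3 N and height (world z) of load above 0.02 m and value of joint beam below 0.006 rad), for 0.3 s.
2. the wedge, held, has lifted the beam's foot off its rest (value of joint beam between 0.0114 and 0.0457 rad and contact force between wedge and beam above 1 N and contact force between wedge and rig above 0.5 N and contact force between the fingers and wedge above 2 N and contact force between each of the arm, the fingers and beam below 0.3 N), for 0.2 s.
At the end, for the whole second after the job is handed in: Load hangs still on the hook alone (within 12 mm of its seat, under 80 mm/s, not touching rig or robot); the wedge, at rest on the table and gripped (over 2 N), carries the beam (over 1 N), which the robot does not touch; gap at the foot 2 to 8 mm (0.0114 to 0.0457 rad) (all of step 2 and distance between load_loop and hook_seat below 0.012 m and contact force between load and beam above 1 N and contact force between the fingers and load below 0.2 N and contact force between load and rig below 0.3 N and height (world z) of load above 0.02 m and linear speed of load below 0.08 m/s and linear speed of wedge below 0.02 m/s); the arm keeps its last pose, push and grip.
It fails at once if a bystander is moved by more than 30 mm (distance of any of reagent_bottle, wash_bottle, sample_jar, tin_1, weight_500, weight_200 from where it was at the start of the episode above 0.03 m).
It also fails if it takes over 70 s, if anything falls off the work surface, if the arm or the gripper's body presses on something with over 40 N, if the wrist force passes 120 N, or if a joint passes its speed limit or range.

ROBOT

A 6-joint arm with a two-finger parallel gripper is mounted at the origin on a cart in front of the work surface, level with it; the furniture and walls round the work are solid. World frame = base frame: x ahead of the robot, y to its left, z up, the work surface at z = 0. Lengths are in m, angles in rad, forces in N, time in s.
With the tool pointing down it reaches from about 0.35 to 0.975 m from the base axis. Payload 4.9 kg.
Tool frame: the origin (TCP) lies at the very end of the fingers, on their centre line; the grasp point (between the pads) lies 19 mm behind it (r.tcp_to_grasp is the distance from the TCP to the grasp point, in m); z points along the fingers, y is the line along which they close (so a half turn about z gives the same grasp; the last joint's range is limited). The gripper opens to 85 mm and grips with 20 to 120 N. Pads are 22 mm wide; open, the fingers measure 114 mm over their backs; the gripper's body (76 mm by 85 mm) begins 54 mm behind the grasp point. The pads swing forward as they close: fully open they stand 13 mm farther back than shut.
Start: joints at [-1.404, 0.053, 1.613, -0, 1.476, -0.119], TCP at [0.176, -0.6, 0.231] pointing down, gripper open.
Joint ranges: [-3.01, 3.01], [-1.01, 2.22], [0.06, 2.58], [-1.02, 4.17], [0.09, 2.62], [-3.14, 3.14]. Speed limits (rad/s): [2.57, 2.57, 3.14, 3.14, 3.14, 3.14].

INTERFACE

Orientations are given as a 3x3 rotation matrix whose columns are the frame's x, y, z axes.
In Python, from workcell import readout, optics, r gives the robot as it stands.
- The arm moves only by the shell command python3 -m pendant 'ROWS' [FORCE]. ROWS is JSON, a list of rows, each an object with "fingers": the finger opening in cm, from 0 to 8.54; "translation": the shift along the tool's x, y, z in cm, a list of three; "twist": the turn about the tool's z in rad. In form: [{"fingers": fingers, "translation": [x, y, z], "twist": twist}, ...]. A call has 1 to 20 rows; each row is the pose to reach, as a shift and turn from the pose commanded when the call began, along the tool's axes at that moment; what a row does not reach only later rows make up. A row lasts 1/10 s, in which the tool goes at most 50 mm and 8.59 degrees, less where a joint would pass 70% of its speed; a pose out of reach is approached as far as the arm can. A call with a gripper value outside its range is refused whole. The fingers move at their own pace and stop on an object; FORCE is the grip in N (left out, the last holds). Time passes only in rows, so rows that repeat a pose let the fingers close. It gives the time, the measured TCP pose, the force, the opening and the grip force at its end, in the units of the state.
- readout.get_obs(): the state, without advancing time (a new reading comes with each control period).
- optics.camera(name): name is "side" or "top" or "wrist"; returns a dict with "img" (400x640x3 uint8, red, green, blue), "range_z" (400x640 float32, m along the optical axis (not along the pixel's ray), 0 where there is no reading), "mtx" (3x3 intrinsics, pixels), "D" ([k1, k2, p1, p2, k3] as OpenCV has them; the pictures are not rectified), "R" (3x3) and "t" (3): a world point X has camera coordinates R X + t. Camera axes: x right, y down, z forward; pixel columns grow to the right and rows downward; lengths in m; the calibration is good to about 2 mm. A picture is of the moment at which its call begins.
- r.job_done(): hands the job in; it is judged then, once.
The state is a dict: "t": time; "qpos": joint angles; "dq": joint speeds; "joint_torque": joint torques, N m; "tool_pos": TCP position; "orientation": TCP orientation; "wrist_force": force on the tool from outside, world axes, zero at the start; "moment": the same for the moment, N m; "finger_gap": opening from 0.0 (shut) to 1.0 (fully open); "gripper_force": force on a finger pad.
Only numpy, scipy, OpenCV 4.12 (cv2) and the standard library are available. Lean on these libraries where they do the work, as an engineer would, in place of code of your own. Each camera call takes 0.05 s, during which the arm holds its last target. There are 200 camera calls.

## Working session

There is one attempt and no reset: what is moved stays moved. The work goes in short steps, Python scripts to look and compute and a shell command to move; the robot and the scene stay as the last step left them, time stands still between calls to the robot, and variables do not carry over. Pictures are saved under pics/ and viewed, at most 10 in all, crops included, and the job is handed in when it is done.

```bash
ls; mkdir -p pics
cat > h.py <<'E'
import numpy as np, cv2
from workcell import readout, optics, r
def shot(name):
    c=optics.camera(name); np.savez('pics/last_%s.npz'%name,**c); return c
def load(name): return dict(np.load('pics/last_%s.npz'%name))
def world(c,u,v,z=None):
    """pixel(s)->world using depth"""
    uv=np.array([[u,v]],float).reshape(-1,1,2)
    n=cv2.undistortPoints(uv,c['mtx'],c['D']).reshape(2)
    ray=np.array([n[0],n[1],1.]); R=c['R'];t=c['t']
    if z is None: d=c['range_z'][int(round(v)),int(round(u))]
    else:
        o=-R.T@t; k=R.T@ray; d=(z-o[2])/k[2]
    return R.T@(ray*d-t)
def cloud(c):
    H,W=c['range_z'].shape
    g=np.stack(np.meshgrid(np.arange(W),np.arange(H)),-1).reshape(-1,1,2).astype(float)
    n=cv2.undistortPoints(g,c['mtx'],c['D']).reshape(-1,2)
    d=c['range_z'].reshape(-1,1)
    P=(np.c_[n,np.ones(len(n))]*d-c['t'])@c['R']
    P[d[:,0]==0]=np.nan
    return P.reshape(H,W,3)
def save(c,fn,box=None,s=1):
    im=c['img'][:,:,::-1]
    if box: im=im[box[1]:box[3],box[0]:box[2]]
    cv2.imwrite('pics/'+fn,cv2.resize(im,None,fx=s,fy=s))
E
python3 - <<'E'
from h import *
a=shot('top');b=shot('side')
cv2.imwrite('pics/a.png',a['img'][:,:,::-1]);cv2.imwrite('pics/b.png',b['img'][:,:,::-1])
for c in(a,b): print(-c['R'].T@c['t'], c['R'][2])
print(readout.get_obs())
E
```

```text
pics
[ 0.50484771 -0.02494689  1.24036156] [ 0.07729163  0.02043416 -0.9967991 ]
[ 0.19776111 -1.03356894  1.0682162 ] [ 0.28062701  0.70516568 -0.65114503]
{'t': 0.1, 'qpos': array([-1.40401814e+00,  5.33136457e-02,  1.61415527e+00, -1.27496850e-05,
        1.47602839e+00, -1.19017608e-01]), 'dq': array([ 2.57621242e-05, -1.81397403e-03, -2.14799034e-03,  2.42916633e-04,
       -1.40718288e-03, -1.60056540e-04]), 'joint_torque': array([ 1.07116281e-03, -3.94900239e+01, -3.71362889e+01,  1.77752094e-05,
        3.90202651e-03, -1.15192583e-05]), 'tool_pos': array([ 0.17609156, -0.59908514,  0.23017268]), 'orientation': array([[ 9.59437297e-01,  2.81921912e-01, -3.28700274e-04],
       [ 2.81922023e-01, -9.59435487e-01,  1.87611770e-03],
       [ 2.13551982e-04, -1.89268514e-03, -9.99998186e-01]]), 'wrist_force': array([0.42797888, 0.1970248 , 0.65259192]), 'moment': array([-0.01875895, -0.02164247, -0.00900203]), 'gripper_force': 0.0, 'finger_gap': 1.0024559424580433}
```

View pics/a.png

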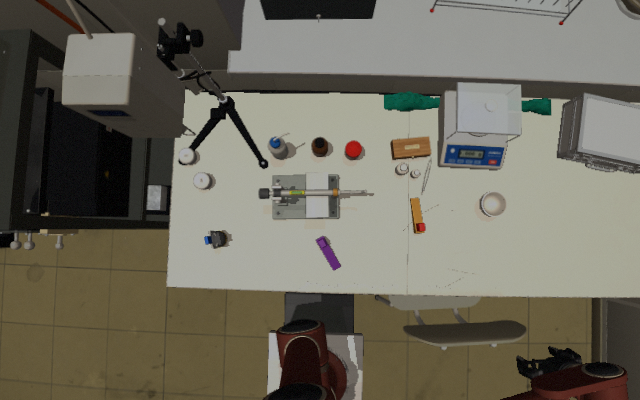

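View pics/b.png

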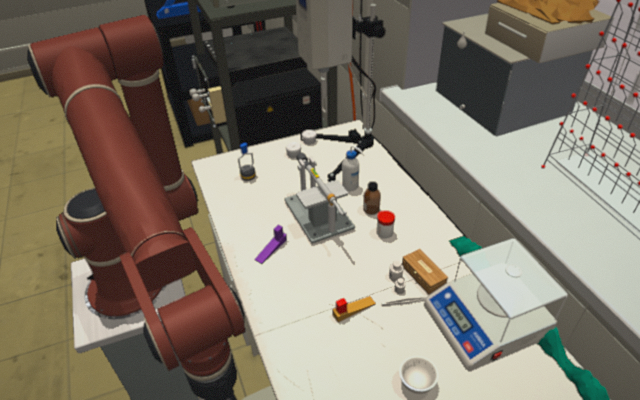

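Top view: the load (dark cylinder, blue tab) is at (217,239), the only thing like it. There are two wedge candidates: brass with a red grip at (418,215), and purple at (328,253), which is the decoy. The rig is at (305,196), with its hook toward (370,193). I'll measure these now and check both choices in one crop.

Run:
```python
from h import *
a=load('top');b=load('side')
i=a['img'][:,:,::-1]; j=b['img'][:,:,::-1]
f=lambda im,x0,y0,x1,y1:cv2.resize(im[y0:y1,x0:x1],(380,280),interpolation=cv2.INTER_CUBIC)
cv2.imwrite('pics/c.png',np.vstack([np.hstack([f(i,190,210,258,260),f(i,385,185,453,235)]),np.hstack([f(j,215,130,283,180),f(j,250,150,360,235)])]))
for n,c in(('top',a),('side',b)):
    P=cloud(c); hsv=cv2.cvtColor(c['img'],cv2.COLOR_RGB2HSV).astype(int); h,s,v=hsv[...,0],hsv[...,1],hsv[...,2]
    X,Y,Z=P[...,0],P[...,1],P[...,2]
    ont=(X>.25)&(X<.8)&(Y>-.6)&(Y<.6)&(Z>0.003)&(Z<.3)
    for nm,m in (('blue',(h>100)&(h<125)&(s>120)&(X<.5)&(Y>0)),('red',((h<5)|(h>174))&(s>150)&(Y<-.1)),('brass',(h>8)&(h<24)&(s>150)&(Y<-.1)&(X<.55)),('dark',(X<.47)&(Y>.2)),('rigplate',(Z>.125)&(Z<.137)&(s<60)&(abs(Y)<.3)),('beam',(Z>.146)&(Z<.165)&(abs(Y)<.25)&(X<.6))):
        q=P[m&ont]
        if len(q)>3:
            xy=q[:,:2].astype(np.float32); print(n,nm,len(q),q.mean(0).round(4),q.min(0).round(3),q.max(0).round(3),[np.round(k,3) for k in cv2.minAreaRect(xy)])
```

```text
top blue 43 [0.4583 0.3356 0.1312] [0.449 0.33  0.108] [0.467 0.346 0.145] [array([0.458, 0.338]), array([0.021, 0.013]), np.float64(14.017)]
top red 219 [ 0.6977 -0.2001  0.0652] [ 0.506 -0.585  0.026] [ 0.792 -0.101  0.077] [array([ 0.638, -0.33 ]), array([0.487, 0.261]), np.float64(83.923)]
top brass 96 [ 0.5267 -0.3301  0.0194] [ 0.499 -0.35   0.004] [ 0.55  -0.318  0.042] [array([ 0.525, -0.334]), array([0.052, 0.028]), np.float64(5.444)]
top dark 420 [0.4189 0.345  0.0355] [0.289 0.204 0.003] [0.47  0.517 0.145] [array([0.38, 0.36]), array([0.181, 0.312]), np.float64(0.286)]
top rigplate 906 [0.6057 0.0053 0.1302] [ 0.537 -0.032  0.125] [0.753 0.151 0.137] [array([0.633, 0.066]), array([0.252, 0.153]), np.float64(66.497)]
top beam 74 [0.5919 0.1452 0.1567] [0.578 0.11  0.148] [0.6   0.18  0.164] [array([0.589, 0.145]), array([0.022, 0.07 ]), np.float64(0.574)]
side blue 55 [0.456  0.3384 0.1287] [0.445 0.331 0.106] [0.467 0.348 0.143] [array([0.456, 0.339]), array([0.022, 0.015]), np.float64(17.143)]
side red 297 [ 0.6627 -0.2452  0.0629] [ 0.502 -0.583  0.029] [ 0.788 -0.1    0.079] [array([ 0.635, -0.33 ]), array([0.484, 0.262]), np.float64(84.426)]
side brass 178 [ 0.5212 -0.3413  0.0217] [ 0.494 -0.353  0.007] [ 0.55  -0.319  0.058] [array([ 0.523, -0.337]), array([0.056, 0.03 ]), np.float64(5.888)]
side dark 1264 [0.3899 0.3519 0.018 ] [0.287 0.2   0.003] [0.47  0.519 0.143] [array([0.378, 0.36 ]), array([0.182, 0.319]), np.float64(0.186)]
side rigplate 686 [0.6012 0.0062 0.1318] [ 0.534 -0.06   0.125] [0.776 0.142 0.137] [array([0.634, 0.065]), array([0.267, 0.165]), np.float64(57.202)]
side beam 104 [0.5906 0.1172 0.1566] [ 0.574 -0.057  0.146] [0.6   0.179 0.164] [array([0.588, 0.061]), array([0.026, 0.237]), np.float64(0.51)]
```

View pics/c.png

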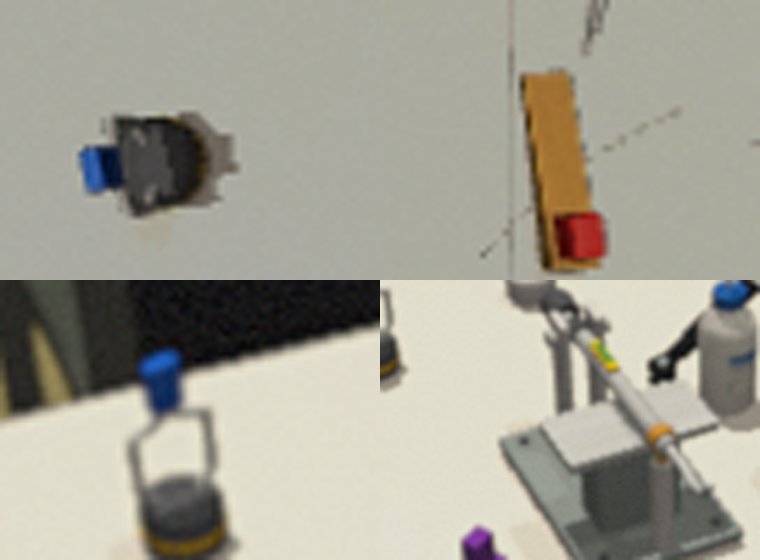

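The crop confirms both choices. The load (yellow band, loop, blue tab) has its tab's wide side roughly along world x, and the brass wedge's red grip is at about x 0.50, y -0.345 with the nose toward +x. Next I'll fit the rig's pose.

Run:
```python
from h import *
for n in('top','side'):
    c=load(n);P=cloud(c);X,Y,Z=np.moveaxis(P,-1,0)
    def rect(nm,m):
        q=P[m][:,:2].astype(np.float32)
        if len(q)>4: print(n,nm,len(q),np.percentile(q,[1,50,99],axis=0).round(4).tolist(),[np.round(k,4) for k in cv2.minAreaRect(q)], 'z',np.median(P[m][:,2]).round(4))
    reg=(X>.48)&(X<.69)
    rect('table',reg&(Y>-.06)&(Y<.09)&(Z>.127)&(Z<.136))
    rect('base',reg&(abs(Y)<.2)&(Z>.016)&(Z<.025))
    rect('hookregion',reg&(Y>-.17)&(Y<-.055)&(Z>.12)&(Z<.2))
    m=reg&(Y>-.17)&(Y<-.055)&(Z>.13)&(Z<.2)
    q=P[m]; o=np.argsort(q[:,1]); print(q[o][::max(1,len(o)//12)].round(4).tolist())
    # beam axis
    for y0 in np.arange(-.06,.2,.02):
        k=reg&(Z>.15)&(Z<.17)&(abs(Y-y0)<.01)
        if k.sum()>2: print(round(y0,2),k.sum(),X[k].mean().round(4),Z[k].max().round(4))
    R=(X<.56)&(X>.46)&(Y<-.25)&(Y>-.4)&(Z>.03)
    hsv=cv2.cvtColor(c['img'],cv2.COLOR_RGB2HSV).astype(int)
    red=((hsv[...,0]<6)|(hsv[...,0]>174))&(hsv[...,1]>150)
    rect('redtop',R&red&(Z>.055)); rect('tabtop',(abs(X-.457)<.03)&(abs(Y-.338)<.03)&(Z>.13))
    rect('wedge',(X<.62)&(X>.46)&(Y<-.25)&(Y>-.4)&(hsv[...,0]<24)&(hsv[...,1]>130)&(Z>.002)&(Z<.03))
    rect('loadtop',(abs(X-.457)<.05)&(abs(Y-.338)<.05)&(Z<.045)&(Z>.03))
c=shot('wrist'); cv2.imwrite('pics/w.png',c['img'][:,:,::-1]); print(-c['R'].T@c['t'],c['R'])
```

```text
top table 842 [[0.5375, -0.0311], [0.596, 0.0047], [0.6764, 0.0391]] [array([0.6071, 0.0049]), array([0.1408, 0.0691]), np.float64(3.2782)] z 0.1301
top base 1303 [[0.5351, -0.0645], [0.5935, 0.077], [0.6846, 0.1577]] [array([0.6102, 0.0473]), array([0.1487, 0.2237]), np.float64(2.1739)] z 0.0193
top hookregion 97 [[0.6071, -0.142], [0.6156, -0.0931], [0.6228, -0.0565]] [array([ 0.6187, -0.0987]), array([0.0182, 0.0863]), np.float64(6.9439)] z 0.1525
[[0.6173, -0.142, 0.1686], [0.6152, -0.1343, 0.1579], [0.6212, -0.1283, 0.1565], [0.6155, -0.1199, 0.1515], [0.6185, -0.111, 0.1489], [0.6154, -0.1021, 0.1479], [0.612, -0.0931, 0.1491], [0.6176, -0.0868, 0.1519], [0.614, -0.0777, 0.155], [0.6111, -0.0689, 0.152], [0.6104, -0.0627, 0.1575], [0.6196, -0.0595, 0.1549], [0.6188, -0.0564, 0.1614]]
-0.06 39 0.6142 0.1646
-0.04 37 0.6141 0.164
-0.02 40 0.6136 0.1618
0.0 36 0.6112 0.1611
0.02 33 0.6106 0.159
0.04 38 0.6096 0.1641
0.06 41 0.6085 0.168
0.08 37 0.608 0.167
0.1 42 0.6068 0.1661
0.12 114 0.6062 0.1699
0.14 54 0.6083 0.1699
0.16 73 0.6048 0.1696
0.18 37 0.6045 0.1675
top redtop 44 [[
[... 1751 characters left out ...]
.3251]] [array([ 0.5143, -0.3353]), array([0.0237, 0.0221]), np.float64(1.6965)] z 0.0615
side tabtop 29 [[0.4447, 0.3322], [0.4551, 0.338], [0.4666, 0.3484]] [array([0.4558, 0.3396]), array([0.0223, 0.0149]), np.float64(17.1433)] z 0.1376
side wedge 384 [[0.4955, -0.3525], [0.5543, -0.3356], [0.6094, -0.3127]] [array([ 0.5538, -0.3316]), array([0.1198, 0.0325]), np.float64(7.639)] z 0.0142
side loadtop 133 [[0.4295, 0.3119], [0.454, 0.3324], [0.4816, 0.3622]] [array([0.4569, 0.3365]), array([0.0553, 0.049 ]), np.float64(26.831)] z 0.0388
[ 0.246401   -0.57667613  0.37239523] [[ 0.28118504 -0.95965224 -0.00159723]
 [-0.91833659 -0.26956163  0.28981794]
 [-0.27855498 -0.08002567 -0.95708046]]
```

```bash
cat >> h.py <<'E'
def go(x,y,z,ya=None):
    """cm translation + twist (rad) to TCP target, ya = world angle of tool y"""
    o=readout.get_obs(); R=o['orientation']; p=o['tool_pos']
    tr=R.T@(np.array([x,y,z])-p)*100
    cur=np.arctan2(R[1,1],R[0,1]); tw=0 if ya is None else -((ya-cur+np.pi)%(2*np.pi)-np.pi)
    print('tr',tr.round(2).tolist(),'tw',round(float(tw),3))
def st():
    o=readout.get_obs(); R=o['orientation']
    print('t',o['t'],'p',o['tool_pos'].round(4),'ya',np.arctan2(R[1,1],R[0,1]).round(3),'F',o['wrist_force'].round(2),'gap',round(o['finger_gap'],3),'gf',round(o['gripper_force'],1),'q',o['qpos'].round(2),'z',R[:,2].round(3))
E
python3 -c "
from h import *
go(.43,-.35,.26);go(.43,0,.26);go(.457,.338,.26,.30)"
```

```text
tr [31.38, -16.75, -2.93] tw 0.0
tr [41.25, -50.33, -2.88] tw 0.0
tr [53.37, -82.0, -2.82] tw -1.585
```

```bash
python3 -m pendant '[{"fingers":8.5,"translation":[5,-2.5,-2],"twist":0},{"fingers":8.5,"translation":[10,-5,-3],"twist":0},{"fingers":8.5,"translation":[15,-8,-3],"twist":0},{"fingers":8.5,"translation":[20,-10.5,-3],"twist":0},{"fingers":8.5,"translation":[24,-13,-3],"twist":0},{"fingers":8.5,"translation":[28,-16,-3],"twist":0},{"fingers":8.5,"translation":[31,-20,-3],"twist":-0.1},{"fingers":8.5,"translation":[33,-25,-3],"twist":-0.2},{"fingers":8.5,"translation":[35,-30,-3],"twist":-0.3},{"fingers":8.5,"translation":[36.5,-34.5,-3],"twist":-0.4},{"fingers":8.5,"translation":[38,-39,-3],"twist":-0.5},{"fingers":8.5,"translation":[39.5,-44,-3],"twist":-0.6},{"fingers":8.5,"translation":[41,-49,-3],"twist":-0.7},{"fingers":8.5,"translation":[42.5,-53.5,-3],"twist":-0.8},{"fingers":8.5,"translation":[44,-58,-3],"twist":-0.9},{"fingers":8.5,"translation":[46,-62.5,-3],"twist":-1.0},{"fingers":8.5,"translation":[48,-67,-3],"twist":-1.15},{"fingers":8.5,"translation":[50,-71.5,-3],"twist":-1.3},{"fingers":8.5,"translation":[52,-76,-3],"twist":-1.45},{"fingers":8.5,"translation":[53,-80,-3],"twist":-1.58}]' 40; python3 -c "
from h import *
st();go(.457,.338,.25,.30)"
```

```text
t: 2.15
tool_pos: [0.4587, 0.3053, 0.2609]
orientation: [[-0.296, 0.955, 0.0], [0.955, 0.296, -0.0], [-0.0, -0.0, -1.0]]
wrist_force: [1.1, -0.2, 0.6]
finger_gap: 0.995
gripper_force: 0.0
t 2.15 p [0.4587 0.3053 0.2609] ya 0.301 F [ 1.13 -0.22  0.6 ] gap 0.995 gf 0.0 q [ 0.45 -0.14  1.75 -0.    1.53  0.15] z [ 0. -0. -1.]
tr [3.18, 0.81, 1.09] tw 0.001
```

```bash
python3 -m pendant '[{"fingers":8.5,"translation":[2,0,0],"twist":0},{"fingers":8.5,"translation":[2,0,0],"twist":0},{"fingers":8.5,"translation":[2,0,0],"twist":0}]'
python3 - <<'E'
from h import *
st(); c=shot('wrist'); cv2.imwrite('pics/w1.png',c['img'][:,:,::-1])
P=cloud(c);X,Y,Z=np.moveaxis(P,-1,0)
hsv=cv2.cvtColor(c['img'],cv2.COLOR_RGB2HSV).astype(int)
b=(hsv[...,0]>98)&(hsv[...,0]<128)&(hsv[...,1]>110)&(Z>.06)
for lo in(.1,.132):
    m=b&(Z>lo)&(Z<.15)
    if m.sum()>5: print(m.sum(),P[m].mean(0).round(4),[np.round(k,4) for k in cv2.minAreaRect(P[m][:,:2].astype(np.float32))],P[m][:,2].max())
E
```

```text
t: 2.45
tool_pos: [0.4528, 0.3221, 0.2608]
orientation: [[-0.291, 0.957, -0.001], [0.957, 0.291, -0.001], [-0.001, -0.001, -1.0]]
wrist_force: [0.1, 0.0, 0.0]
finger_gap: 0.992
gripper_force: 0.0
t 2.45 p [0.4528 0.3221 0.2608] ya 0.296 F [0.13 0.04 0.  ] gap 0.992 gf 0.0 q [ 0.48 -0.13  1.74 -0.    1.53  0.19] z [-0.001 -0.001 -1.   ]
514 [0.5345 0.2905 0.1336] [array([0.604 , 0.2448]), array([0.0217, 0.373 ]), np.float64(56.1939)] 0.14437577765264828
375 [0.5308 0.2924 0.1378] [array([0.6041, 0.2448]), array([0.0217, 0.3729]), np.float64(56.1939)] 0.14437577765264828
```

View pics/w1.png

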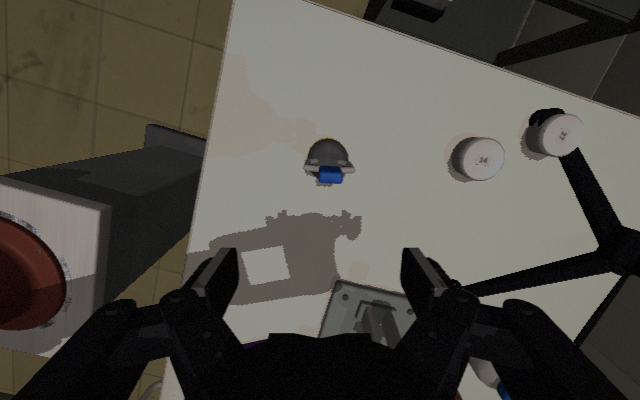

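The wrist view shows the tab at (330,174), lined up between the fingers. I'll measure just that spot.

Run:
```python
from h import *
c=load('wrist');P=cloud(c);X,Y,Z=np.moveaxis(P,-1,0)
hsv=cv2.cvtColor(c['img'],cv2.COLOR_RGB2HSV).astype(int)
b=(hsv[...,0]>98)&(hsv[...,0]<128)&(hsv[...,1]>110)&(X<.5)&(Y>.28)
for lo in(.08,.13):
    m=b&(Z>lo)&(Z<.15)
    print(m.sum(),P[m].mean(0).round(4),[np.round(k,4) for k in cv2.minAreaRect(P[m][:,:2].astype(np.float32))],P[m][:,2].max())
m=(abs(X-.457)<.05)&(abs(Y-.34)<.05)&(Z<.106)&(Z>.085); q=P[m]; print('loop',len(q),[np.round(k,4) for k in cv2.minAreaRect(q[:,:2].astype(np.float32))],np.percentile(q,[2,98],axis=0).round(3).tolist())
go(.457,.338,.12,.3)
```

```text
378 [0.4569 0.3441 0.1328] [array([0.4578, 0.3425]), array([0.0227, 0.0115]), np.float64(13.9396)] 0.13978245973959968
289 [0.4573 0.3431 0.1373] [array([0.4578, 0.3425]), array([0.0227, 0.0114]), np.float64(13.9396)] 0.13978245973959968
loop 179 [array([0.4582, 0.3437]), array([0.0581, 0.0088]), np.float64(14.7978)] [[0.431, 0.334, 0.087], [0.485, 0.351, 0.099]]
tr [1.47, 0.86, 14.1] tw -0.005
```

```bash
python3 -c "
from h import *
go(.4577,.3408,.106,.25)"
```

```text
tr [1.72, 1.01, 15.5] tw 0.045
```

```bash
python3 -m pendant '[{"fingers":8.5,"translation":[1.7,1.0,3],"twist":0.045},{"fingers":8.5,"translation":[1.7,1.0,6],"twist":0.045},{"fingers":8.5,"translation":[1.7,1.0,9],"twist":0.045},{"fingers":8.5,"translation":[1.7,1.0,12],"twist":0.045},{"fingers":8.5,"translation":[1.7,1.0,14.5],"twist":0.045},{"fingers":8.5,"translation":[1.7,1.0,15.5],"twist":0.045},{"fingers":8.5,"translation":[1.7,1.0,15.5],"twist":0.045},{"fingers":0,"translation":[1.7,1.0,15.5],"twist":0.045},{"fingers":0,"translation":[1.7,1.0,15.5],"twist":0.045},{"fingers":0,"translation":[1.7,1.0,15.5],"twist":0.045},{"fingers":0,"translation":[1.7,1.0,15.5],"twist":0.045},{"fingers":0,"translation":[1.7,1.0,15.5],"twist":0.045},{"fingers":0,"translation":[1.7,1.0,15.5],"twist":0.045},{"fingers":0,"translation":[1.7,1.0,15.5],"twist":0.045},{"fingers":0,"translation":[1.7,1.0,15.5],"twist":0.045}]' 50; python3 -c "
from h import *
st()"
```

```text
t: 4.0
tool_pos: [0.4584, 0.3419, 0.1075]
orientation: [[-0.248, 0.969, 0.002], [0.969, 0.248, 0.001], [0.001, 0.002, -1.0]]
wrist_force: [0.7, -0.4, 5.2]
finger_gap: 0.276
gripper_force: 50.6
t 4.0 p [0.4584 0.3419 0.1075] ya 0.25 F [ 0.74 -0.35  5.22] gap 0.276 gf 50.6 q [0.51 0.03 1.85 0.   1.26 0.26] z [ 0.002  0.001 -1.   ]
```

```bash
python3 -c "
from h import *
go(.455,.34,.26);go(.45,0,.26);go(.5,-.2,.26);go(.617,-.2,.26,.038)"
```

```text
tr [-0.09, -0.35, -15.25] tw 0.0
tr [-32.91, -9.25, -15.29] tw 0.0
tr [-53.53, -9.35, -15.3] tw 0.0
tr [-56.42, 1.98, -15.28] tw 0.212
```

```bash
python3 -m pendant '[{"fingers":0,"translation":[0,0,-1],"twist":0},{"fingers":0,"translation":[0,0,-3],"twist":0},{"fingers":0,"translation":[0,0,-6],"twist":0},{"fingers":0,"translation":[0,0,-9],"twist":0},{"fingers":0,"translation":[-1,0,-12],"twist":0},{"fingers":0,"translation":[-3,-1,-14],"twist":0},{"fingers":0,"translation":[-6,-2,-15.3],"twist":0},{"fingers":0,"translation":[-9.5,-3,-15.3],"twist":0},{"fingers":0,"translation":[-13,-4,-15.3],"twist":0},{"fingers":0,"translation":[-17,-5,-15.3],"twist":0},{"fingers":0,"translation":[-21,-6,-15.3],"twist":0},{"fingers":0,"translation":[-25,-7,-15.3],"twist":0},{"fingers":0,"translation":[-29,-8,-15.3],"twist":0},{"fingers":0,"translation":[-33,-9,-15.3],"twist":0},{"fingers":0,"translation":[-37,-9.3,-15.3],"twist":0.05},{"fingers":0,"translation":[-41,-9.3,-15.3],"twist":0.1},{"fingers":0,"translation":[-45,-9.3,-15.3],"twist":0.15},{"fingers":0,"translation":[-49,-9.3,-15.3],"twist":0.2},{"fingers":0,"translation":[-53,-9,-15.3],"twist":0.21},{"fingers":0,"translation":[-55,-7,-15.3],"twist":0.21}]'; python3 -c "
from h import *
st();go(.617,-.2,.26,.038)"
```

```text
t: 6.0
tool_pos: [0.5246, -0.2117, 0.2579]
orientation: [[-0.036, 0.999, -0.003], [0.999, 0.036, 0.0], [0.0, -0.003, -1.0]]
wrist_force: [0.6, 0.5, -2.3]
finger_gap: 0.272
gripper_force: 49.8
t 6.0 p [ 0.5246 -0.2117  0.2579] ya 0.036 F [ 0.6   0.52 -2.26] gap 0.272 gf 49.8 q [-0.51 -0.1   1.72 -0.    1.53 -0.55] z [-0.003  0.    -1.   ]
tr [0.84, 9.27, -0.24] tw -0.002
```

```bash
python3 -m pendant '[{"fingers":0,"translation":[0.8,3,0],"twist":0},{"fingers":0,"translation":[0.8,6,0],"twist":0},{"fingers":0,"translation":[0.8,9,0],"twist":0},{"fingers":0,"translation":[0.8,9.3,1],"twist":0},{"fingers":0,"translation":[0.8,9.3,3],"twist":0},{"fingers":0,"translation":[0.8,9.3,4],"twist":0},{"fingers":0,"translation":[0.8,9.3,4],"twist":0},{"fingers":0,"translation":[0.8,9.3,4],"twist":0}]'
python3 - <<'E'
from h import *
st(); s=shot('side'); w=shot('wrist'); t=shot('top')
f=lambda im,x0,y0,x1,y1:cv2.resize(im[y0:y1,x0:x1],(400,300),interpolation=cv2.INTER_CUBIC)
cv2.imwrite('pics/d.png',np.vstack([np.hstack([f(s['img'],280,130,440,250),f(w['img'],0,0,640,400)]),np.hstack([f(t['img'],320,160,400,220),f(s['img'],0,0,640,400)])])[:,:,::-1])
E
```

```text
t: 6.8
tool_pos: [0.6178, -0.197, 0.219]
orientation: [[-0.04, 0.999, -0.001], [0.999, 0.04, 0.0], [0.0, -0.001, -1.0]]
wrist_force: [-0.3, -0.2, -3.2]
finger_gap: 0.269
gripper_force: 50.2
t 6.8 p [ 0.6178 -0.197   0.219 ] ya 0.04 F [-0.3  -0.22 -3.24] gap 0.269 gf 50.2 q [-0.42  0.12  1.57 -0.    1.46 -0.46] z [-0.001  0.    -1.   ]
```

View pics/d.png

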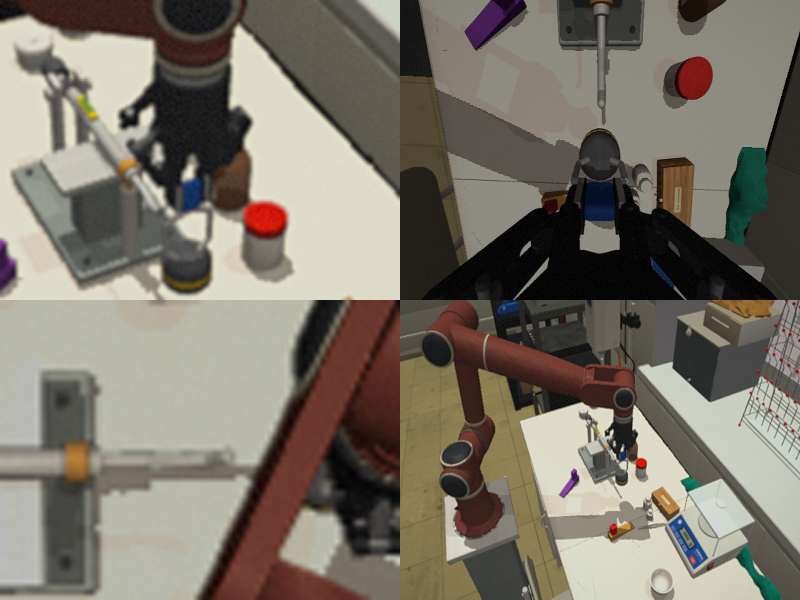

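The load hangs upright in the grip, with its loop facing the hook tip. I'll use the wrist depth to check the hook and loop positions.

Run:
```python
from h import *
c=load('wrist');P=cloud(c);X,Y,Z=np.moveaxis(P,-1,0)
for y0 in np.arange(-.15,-.03,.008):
    k=(abs(X-.614)<.025)&(abs(Y-y0)<.004)&(Z>.125)&(Z<.2)
    if k.sum()>3: print(round(y0,3),k.sum(),X[k].mean().round(4),np.percentile(Z[k],95).round(4))
v=P[130:260,180:480][...];v=v.reshape(-1,3)
b=(abs(v[:,0]-.618)<.035)&(abs(v[:,1]+.2)<.035)
for lo,hi in((.105,.13),(.14,.19),(.19,.22)):
    q=v[b&(v[:,2]>lo)&(v[:,2]<hi)]
    if len(q)>3: print(lo,len(q),q.mean(0).round(4),np.percentile(q,[2,98],axis=0).round(4).tolist())
s=load('side');P=cloud(s);X,Y,Z=np.moveaxis(P,-1,0)
b=(abs(X-.618)<.04)&(abs(Y+.2)<.04)
for lo,hi in((.14,.152),(.152,.215),):
    q=P[b&(Z>lo)&(Z<hi)]; print('side',lo,len(q),q.mean(0).round(4),np.percentile(q,[2,98],axis=0).round(4).tolist())
go(.6173,-.185,.194,.038);go(.6144,-.110,.194,.038)
```

```text
-0.142 29 0.6173 0.17
-0.134 166 0.6173 0.1703
-0.126 153 0.617 0.1615
-0.118 149 0.6167 0.1524
-0.11 150 0.6166 0.1494
-0.102 163 0.6161 0.1506
-0.094 171 0.6158 0.1533
-0.086 171 0.6154 0.1547
-0.078 169 0.6151 0.1548
-0.07 179 0.6147 0.1547
-0.062 375 0.6143 0.1586
-0.054 421 0.6143 0.1609
0.105 141 [ 0.6165 -0.173   0.124 ] [[0.5918, -0.1866, 0.1153], [0.6403, -0.1687, 0.1299]]
0.14 3593 [ 0.6179 -0.1937  0.1517] [[0.5922, -0.219, 0.1428], [0.6436, -0.1713, 0.184]]
0.19 575 [ 0.6178 -0.1942  0.2057] [[0.5896, -0.1987, 0.191], [0.6461, -0.1907, 0.2196]]
side 0.14 209 [ 0.6125 -0.2045  0.1479] [[0.5885, -0.2249, 0.1411], [0.637, -0.1755, 0.1517]]
side 0.152 159 [ 0.616  -0.1992  0.1803] [[0.5867, -0.2149, 0.1522], [0.6432, -0.1839, 0.2129]]
tr [1.25, -0.11, 2.68] tw 0.002
tr [8.75, -0.1, 2.67] tw 0.002
```

```bash
python3 -m pendant '[{"fingers":0,"translation":[0,0.1,1.2],"twist":0},{"fingers":0,"translation":[0,0.1,2.5],"twist":0},{"fingers":0,"translation":[0,0.1,2.5],"twist":0},{"fingers":0,"translation":[1.5,0.1,2.5],"twist":0},{"fingers":0,"translation":[3.5,0.1,2.5],"twist":0},{"fingers":0,"translation":[5.5,0.1,2.5],"twist":0},{"fingers":0,"translation":[7.5,0.1,2.5],"twist":0},{"fingers":0,"translation":[8.6,0.1,2.5],"twist":0},{"fingers":0,"translation":[8.6,0.1,2.5],"twist":0},{"fingers":0,"translation":[8.6,0.1,2.5],"twist":0},{"fingers":0,"translation":[8.6,0.1,3.5],"twist":0},{"fingers":0,"translation":[8.6,0.1,4.5],"twist":0},{"fingers":0,"translation":[8.6,0.1,5.2],"twist":0},{"fingers":0,"translation":[8.6,0.1,5.6],"twist":0},{"fingers":0,"translation":[8.6,0.1,5.6],"twist":0},{"fingers":0,"translation":[8.6,0.1,5.6],"twist":0}]'
python3 - <<'E'
from h import *
st(); go(.6165,-.1115,.1585)
s=shot('side'); w=shot('wrist')
f=lambda im,x0,y0,x1,y1:cv2.resize(im[y0:y1,x0:x1],(400,300),interpolation=cv2.INTER_CUBIC)
cv2.imwrite('pics/e.png',np.hstack([f(s['img'],290,150,410,240),f(w['img'],160,0,480,240)])[:,:,::-1])
E
```

```text
t: 8.55
tool_pos: [0.6162, -0.1113, 0.1633]
orientation: [[-0.04, 0.999, -0.0], [0.999, 0.04, 0.0], [0.0, -0.0, -1.0]]
wrist_force: [0.5, 0.0, -2.3]
finger_gap: 0.269
gripper_force: 50.4
t 8.55 p [ 0.6162 -0.1113  0.1633] ya 0.04 F [ 0.45  0.01 -2.28] gap 0.269 gf 50.4 q [-0.3   0.1   1.67  0.    1.36 -0.34] z [-0.  0. -1.]
tr [-0.03, 0.03, 0.48] tw 0.0
```

View pics/e.png

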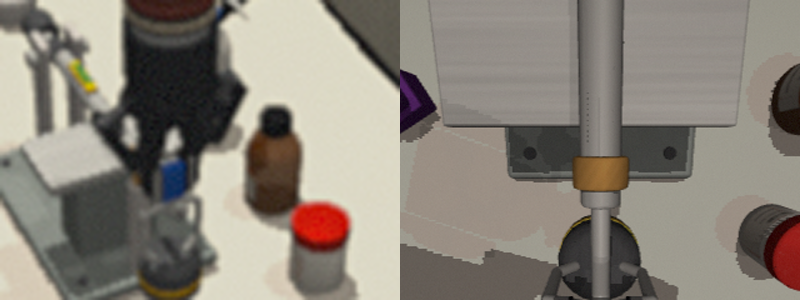

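The hook wire passes through the loop. I'll lower 5 mm and read the force.

```bash
python3 -m pendant '[{"fingers":0,"translation":[0,0,0.2],"twist":0},{"fingers":0,"translation":[0,0,0.4],"twist":0},{"fingers":0,"translation":[0,0,0.5],"twist":0},{"fingers":0,"translation":[0,0,0.5],"twist":0},{"fingers":0,"translation":[0,0,0.5],"twist":0}]'
```

```text
t: 9.15
tool_pos: [0.6167, -0.1112, 0.1601]
orientation: [[-0.04, 0.999, 0.002], [0.999, 0.04, -0.001], [-0.001, 0.002, -1.0]]
wrist_force: [-2.7, 1.1, 5.8]
finger_gap: 0.27
gripper_force: 51.3
```

```bash
python3 -m pendant '[{"fingers":0,"translation":[0,0,-0.15],"twist":0},{"fingers":0,"translation":[0,0,-0.15],"twist":0},{"fingers":3.0,"translation":[0,0,-0.15],"twist":0},{"fingers":4.0,"translation":[0,0,-0.15],"twist":0},{"fingers":6.0,"translation":[0,0,-0.15],"twist":0},{"fingers":6.0,"translation":[0,0,-0.15],"twist":0},{"fingers":6.0,"translation":[0,0,-0.15],"twist":0},{"fingers":6.0,"translation":[0,0,-2],"twist":0},{"fingers":6.0,"translation":[0,0,-5],"twist":0},{"fingers":6.0,"translation":[0,0,-9],"twist":0},{"fingers":6.0,"translation":[0,0,-11],"twist":0},{"fingers":6.0,"translation":[0,0,-11],"twist":0},{"fingers":6.0,"translation":[0,0,-11],"twist":0}]' 40
python3 - <<'E'
from h import *
st()
s=shot('side'); w=shot('wrist')
P=cloud(w);X,Y,Z=np.moveaxis(P,-1,0)
hsv=cv2.cvtColor(w['img'],cv2.COLOR_RGB2HSV).astype(int)
m=(hsv[...,0]>98)&(hsv[...,0]<128)&(hsv[...,1]>110)&(abs(X-.616)<.04)&(abs(Y+.11)<.04)&(Z>.14)
print(m.sum(),P[m].mean(0),P[m].max(0))
f=lambda im,x0,y0,x1,y1:cv2.resize(im[y0:y1,x0:x1],(400,300),interpolation=cv2.INTER_CUBIC)
cv2.imwrite('pics/f.png',np.hstack([f(s['img'],290,150,410,240),f(w['img'],0,0,640,400)])[:,:,::-1])
# wedge
c=load('top')
go(.516,-.337,.25,-1.46); go(.6167,-.25,.25)
E
```

```text
t: 10.45
tool_pos: [0.6161, -0.1111, 0.2681]
orientation: [[-0.04, 0.999, 0.0], [0.999, 0.04, -0.0], [-0.0, 0.0, -1.0]]
wrist_force: [0.5, -0.2, 0.1]
finger_gap: 0.703
gripper_force: 0.0
t 10.45 p [ 0.6161 -0.1111  0.2681] ya 0.04 F [ 0.51 -0.18  0.06] gap 0.703 gf 0.0 q [-0.3   0.04  1.57  0.    1.54 -0.34] z [ 0. -0. -1.]
2639 [ 0.6143357  -0.09800265  0.31062263] [ 0.65595504 -0.08758909  0.36762409]
tr [-22.2, -10.81, 1.6] tw 1.5
tr [-13.91, -0.4, 1.58] tw 0.0
```

View pics/f.png

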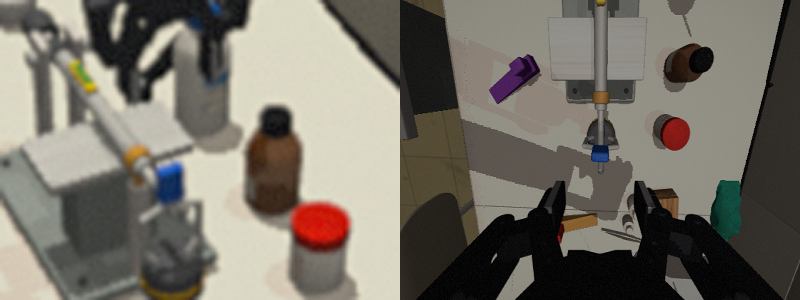

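The load hangs free on the hook. Next is the wedge: hover over it and take one close measurement.

```bash
python3 -m pendant '[{"fingers":7,"translation":[-3,-0.5,0],"twist":0},{"fingers":7,"translation":[-6,-2,0],"twist":0.15},{"fingers":7,"translation":[-9,-4,0],"twist":0.3},{"fingers":7,"translation":[-12,-6,0],"twist":0.45},{"fingers":7,"translation":[-15,-8,0],"twist":0.6},{"fingers":7,"translation":[-18,-10,0],"twist":0.75},{"fingers":7,"translation":[-20,-10.8,0],"twist":0.9},{"fingers":7,"translation":[-22.2,-10.8,0],"twist":1.05},{"fingers":7,"translation":[-22.2,-10.8,1],"twist":1.2},{"fingers":7,"translation":[-22.2,-10.8,2],"twist":1.35},{"fingers":7,"translation":[-22.2,-10.8,2],"twist":1.5},{"fingers":7,"translation":[-22.2,-10.8,2],"twist":1.5},{"fingers":7,"translation":[-22.2,-10.8,2],"twist":1.5}]'
python3 - <<'E'
from h import *
st()
for n in('wrist','top','side'):
    c=shot(n)
    P=cloud(c);X,Y,Z=np.moveaxis(P,-1,0)
    hsv=cv2.cvtColor(c['img'],cv2.COLOR_RGB2HSV).astype(int);h,s=hsv[...,0],hsv[...,1]
    reg=(abs(X-.55)<.09)&(abs(Y+.33)<.05)
    for nm,m in(('red',reg&((h<6)|(h>174))&(s>140)&(Z>.055)&(Z<.07)),('brass',reg&(h>6)&(h<25)&(s>130)&(Z>.002)&(Z<.03))):
        if m.sum()>5: print(n,nm,m.sum(),P[m].mean(0).round(4),[np.round(k,4) for k in cv2.minAreaRect(P[m][:,:2].astype(np.float32))])
E
```

```text
t: 11.85
tool_pos: [0.5167, -0.3369, 0.2469]
orientation: [[0.994, 0.114, -0.002], [0.114, -0.994, 0.001], [-0.001, -0.002, -1.0]]
wrist_force: [-0.0, 0.8, 0.2]
finger_gap: 0.82
gripper_force: 0.0
t 11.85 p [ 0.5167 -0.3369  0.2469] ya -1.457 F [-0.03  0.82  0.19] gap 0.82 gf 0.0 q [-0.7   0.03  1.61  0.    1.5   0.76] z [-0.002  0.001 -1.   ]
wrist red 324 [ 0.5177 -0.3332  0.0612] [array([ 0.5169, -0.3333]), array([0.0254, 0.017 ]), np.float64(6.6706)]
wrist brass 1653 [ 0.5683 -0.3275  0.0132] [array([ 0.5566, -0.3288]), array([0.1172, 0.0288]), np.float64(6.6891)]
top red 27 [ 0.5183 -0.3323  0.0605] [array([ 0.5181, -0.3327]), array([0.0116, 0.0234]), np.float64(85.0883)]
top brass 251 [ 0.5609 -0.3285  0.0139] [array([ 0.5569, -0.3312]), array([0.1162, 0.0302]), np.float64(6.5849)]
side red 66 [ 0.5134 -0.3377  0.0615] [array([ 0.5136, -0.3371]), array([0.0237, 0.0181]), np.float64(1.5119)]
side brass 376 [ 0.5531 -0.3346  0.015 ] [array([ 0.5527, -0.3306]), array([0.1186, 0.0319]), np.float64(7.3127)]
```

```bash
python3 -m pendant '[{"fingers":6,"translation":[0,-0.24,4],"twist":0},{"fingers":6,"translation":[0,-0.24,8],"twist":0},{"fingers":6,"translation":[0,-0.24,12],"twist":0},{"fingers":6,"translation":[0,-0.24,16],"twist":0},{"fingers":6,"translation":[0,-0.24,19],"twist":0},{"fingers":6,"translation":[0,-0.24,21],"twist":0},{"fingers":6,"translation":[0,-0.24,21.7],"twist":0},{"fingers":6,"translation":[0,-0.24,21.7],"twist":0},{"fingers":0,"translation":[0,-0.24,21.7],"twist":0},{"fingers":0,"translation":[0,-0.24,21.7],"twist":0},{"fingers":0,"translation":[0,-0.24,21.7],"twist":0},{"fingers":0,"translation":[0,-0.24,21.7],"twist":0},{"fingers":0,"translation":[0,-0.24,21.7],"twist":0},{"fingers":0,"translation":[0,-0.24,21.7],"twist":0},{"fingers":0,"translation":[0,-0.24,21.7],"twist":0}]' 80;python3 -c "
from h import *
st()"
```

```text
t: 13.5
tool_pos: [0.5179, -0.3358, 0.0333]
orientation: [[0.994, 0.111, 0.002], [0.111, -0.994, -0.002], [0.002, 0.002, -1.0]]
wrist_force: [-0.7, 0.9, 6.1]
finger_gap: 0.222
gripper_force: 78.9
t 13.5 p [ 0.5179 -0.3358  0.0333] ya -1.46 F [-0.65  0.86  6.1 ] gap 0.222 gf 78.9 q [-0.7   0.23  1.77  0.    1.14  0.76] z [ 0.002 -0.002 -1.   ]
```

```bash
python3 -c "
from h import *
go(.45,-.15,.26);go(.47,0,.26,-1.533);go(.486,0.0003,.18,-1.533)"
```

```text
tr [-4.64, -19.16, -22.72] tw 0.0
tr [-1.0, -33.85, -22.75] tw 0.073
tr [0.58, -33.72, -14.74] tw 0.073
```

```bash
python3 -m pendant '[{"fingers":0,"translation":[0,0,-1],"twist":0},{"fingers":0,"translation":[0,0,-4],"twist":0},{"fingers":0,"translation":[0,0,-8],"twist":0},{"fingers":0,"translation":[-1,0,-12],"twist":0},{"fingers":0,"translation":[-2,-1,-16],"twist":0},{"fingers":0,"translation":[-3,-3,-20],"twist":0},{"fingers":0,"translation":[-4,-6,-22.7],"twist":0},{"fingers":0,"translation":[-4.6,-10,-22.7],"twist":0},{"fingers":0,"translation":[-4.6,-14,-22.7],"twist":0},{"fingers":0,"translation":[-4.6,-18,-22.7],"twist":0.02},{"fingers":0,"translation":[-4,-22,-22.7],"twist":0.04},{"fingers":0,"translation":[-3,-26,-22.7],"twist":0.06},{"fingers":0,"translation":[-2,-30,-22.7],"twist":0.073},{"fingers":0,"translation":[-1,-33,-22.7],"twist":0.073},{"fingers":0,"translation":[0,-33.7,-21],"twist":0.073},{"fingers":0,"translation":[0,-33.7,-18],"twist":0.073},{"fingers":0,"translation":[0,-33.7,-15.5],"twist":0.073},{"fingers":0,"translation":[0,-33.7,-15],"twist":0.073},{"fingers":0,"translation":[0,-33.7,-15],"twist":0.073},{"fingers":0,"translation":[0,-33.7,-15],"twist":0.073}]'
python3 - <<'E'
from h import *
st()
for n in('wrist','top','side'):
    c=shot(n)
    P=cloud(c);X,Y,Z=np.moveaxis(P,-1,0)
    hsv=cv2.cvtColor(c['img'],cv2.COLOR_RGB2HSV).astype(int);h,s=hsv[...,0],hsv[...,1]
    m=(abs(X-.53)<.08)&(abs(Y)<.05)&(h>6)&(h<25)&(s>130)&(Z>.13)&(Z<.18)
    if m.sum()>5: print(n,'brass',m.sum(),P[m].mean(0).round(4),P[m].max(0).round(4),[np.round(k,4) for k in cv2.minAreaRect(P[m][:,:2].astype(np.float32))],'z nose',np.median(Z[m&(X>P[m][:,0].max()-.01)]))
    m=(abs(Y+.0)<.022)&(abs(X-.612)<.03)&(Z>.148)&(Z<.17); 
    if m.sum()>9: print('beam',m.sum(),np.percentile(P[m],[2,50,98],axis=0).round(4).tolist())
    m=(abs(X-.61)<.1)&(abs(Y)<.06)&(Z>.126)&(Z<.136)&(s<60)
    if m.sum()>9: print('table',m.sum(),np.median(Z[m]).round(4),[np.round(k,4) for k in cv2.minAreaRect(P[m][:,:2].astype(np.float32))])
w=load('wrist');s=load('side')
f=lambda im,x0,y0,x1,y1:cv2.resize(im[y0:y1,x0:x1],(400,300),interpolation=cv2.INTER_CUBIC)
cv2.imwrite('pics/g.png',np.hstack([f(s['img'],230,130,390,250),f(w['img'],0,0,640,400)])[:,:,::-1])
go(.611-.125,.0003,.170,-1.533)
E
```

```text
t: 15.5
tool_pos: [0.4802, -0.0002, 0.1828]
orientation: [[0.999, 0.038, 0.002], [0.038, -0.999, -0.0], [0.002, 0.0, -1.0]]
wrist_force: [-0.9, -0.6, -1.1]
finger_gap: 0.22
gripper_force: 78.4
t 15.5 p [ 4.802e-01 -2.000e-04  1.828e-01] ya -1.533 F [-0.93 -0.59 -1.07] gap 0.22 gf 78.4 q [-0.16 -0.27  1.99  0.    1.42  1.38] z [ 0.002 -0.    -1.   ]
wrist brass 8598 [0.5401 0.0016 0.1617] [0.61   0.0499 0.1779] [array([ 0.5463, -0.002 ]), array([0.1246, 0.1   ]), np.float64(1.8709)] z nose 0.15875940681362274
beam 1907 [[0.6024, -0.0211, 0.1495], [0.606, 0.0, 0.1562], [0.6105, 0.021, 0.159]]
table 8833 0.1306 [array([0.5724, 0.0057]), array([0.0709, 0.0704]), np.float64(2.1084)]
top brass 167 [ 5.525e-01 -5.000e-04  1.589e-01] [0.6098 0.0142 0.1671] [array([ 0.5724, -0.0091]), array([0.045 , 0.0998]), np.float64(65.93)] z nose 0.15902698872486093
beam 83 [[0.6031, -0.0208, 0.1491], [0.6116, 0.0003, 0.1561], [0.6218, 0.0212, 0.1612]]
table 729 0.13 [array([0.6073, 0.0049]), array([0.1411, 0.0691]), np.float64(3.2963)]
side brass 306 [ 0.5169 -0.0051  0.1645] [0.6099 0.0469 0.18  ] [array([ 0.5334, -0.0034]), array([0.1505, 0.0968]), np.float64(1.6733)] z nose 0.16010243459542167
beam 63 [[0.6009, -0.0209, 0.1506], [0.6066, -0.0015, 0.1586], [0.617, 0.0207, 0.1638]]
table 531 0.1321 [array([ 0.6056, -0.0074]), array([0.1438, 0.0998]), np.float64(6.0321)]
tr [0.55, -0.03, 1.32] tw -0.0
```

View pics/g.png

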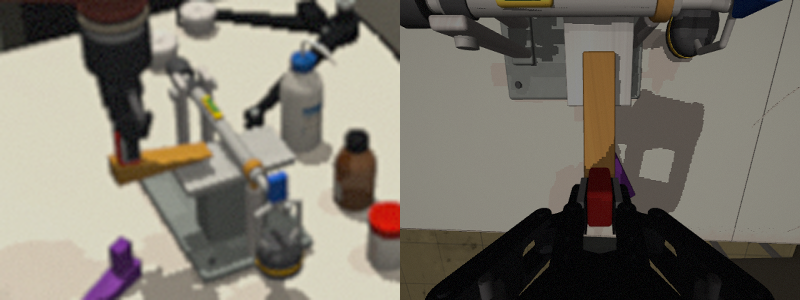

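Run:
```python
from h import *
for n in('wrist','side','top'):
    c=load(n);P=cloud(c);X,Y,Z=np.moveaxis(P,-1,0)
    hsv=cv2.cvtColor(c['img'],cv2.COLOR_RGB2HSV).astype(int);h,s=hsv[...,0],hsv[...,1]
    m=(X<.595)&(X>.5)&(abs(Y)<.03)&(h>8)&(h<25)&(s>130)&(Z>.145)&(Z<.185)
    q=P[m]; print(n,len(q),'xmax',np.percentile(q[:,0],99.5).round(4),'slope,z@.58',np.polyfit(q[:,0]-.58,q[:,2],1).round(4),'Yc',np.percentile(q[:,1],[2,98]).round(4))
go(.484,.0003,.167,-1.533)
```

```text
wrist 7069 xmax 0.5781 slope,z@.58 [-0.2001  0.153 ] Yc [-0.0099  0.0186]
side 192 xmax 0.5755 slope,z@.58 [-0.1457  0.1556] Yc [-0.0137  0.0157]
top 161 xmax 0.5762 slope,z@.58 [-0.1948  0.1532] Yc [-0.0111  0.0139]
tr [0.35, -0.04, 1.61] tw -0.0
```

```bash
python3 -m pendant '[{"fingers":0,"translation":[0,0,1],"twist":0},{"fingers":0,"translation":[0,0,1.5],"twist":0},{"fingers":0,"translation":[0,0,1.8],"twist":0},{"fingers":0,"translation":[0,0,2.0],"twist":0},{"fingers":0,"translation":[0,0,2.0],"twist":0},{"fingers":0,"translation":[0,0,2.0],"twist":0}]'
```

```text
t: 16.25
tool_pos: [0.4799, -0.0001, 0.1639]
orientation: [[0.999, 0.038, 0.001], [0.038, -0.999, -0.0], [0.001, 0.0, -1.0]]
wrist_force: [-8.2, 0.5, 12.3]
finger_gap: 0.219
gripper_force: 80.3
```

```bash
python3 -m pendant '[{"fingers":0,"translation":[0,0,-0.08],"twist":0},{"fingers":0,"translation":[1,0,-0.08],"twist":0},{"fingers":0,"translation":[2,0,-0.08],"twist":0},{"fingers":0,"translation":[3,0,-0.08],"twist":0},{"fingers":0,"translation":[4,0,-0.08],"twist":0},{"fingers":0,"translation":[5,0,-0.08],"twist":0},{"fingers":0,"translation":[5.8,0,-0.08],"twist":0},{"fingers":0,"translation":[5.8,0,-0.08],"twist":0},{"fingers":0,"translation":[5.8,0,-0.08],"twist":0}]'
python3 - <<'E'
from h import *
st()
E
```

```text
t: 17.15
tool_pos: [0.539, 0.002, 0.1642]
orientation: [[0.999, 0.038, 0.003], [0.038, -0.999, -0.001], [0.003, 0.001, -1.0]]
wrist_force: [-0.3, -0.5, 6.3]
finger_gap: 0.223
gripper_force: 79.6
t 17.15 p [0.539  0.002  0.1642] ya -1.533 F [-0.25 -0.45  6.34] gap 0.223 gf 79.6 q [-0.13 -0.1   1.88 -0.    1.36  1.4 ] z [ 0.003 -0.001 -1.   ]
```

```bash
cat >> h.py <<'E'
def gap():
    b=dict(np.load('pics/base_side.npz')); c=shot('side')
    # load hook point + tab projected; patch around it
    def pr(p): return cv2.projectPoints(np.array([p],float),cv2.Rodrigues(c['R'])[0],c['t'],c['mtx'],c['D'])[0].ravel()
    out=[]
    for nm,p,arm,hw in (('tab',(.616,-.111,.165),.235,(14,14)),('foot',(.613,-.055,.155),.175,(7,7)),('load',(.616,-.111,.09),.235,(20,22))):
        u,v=pr(p).round().astype(int); up=pr(np.add(p,[0,0,.01]))-pr(p)
        g=lambda k:cv2.cvtColor(k['img'],cv2.COLOR_RGB2GRAY).astype(np.float32)
        T=g(b)[v-hw[1]:v+hw[1]+1,u-hw[0]:u+hw[0]+1]; S=g(c)[v-hw[1]-12:v+hw[1]+13,u-hw[0]-12:u+hw[0]+13]
        s=8; T8=cv2.resize(T,None,fx=s,fy=s,interpolation=cv2.INTER_CUBIC);S8=cv2.resize(S,None,fx=s,fy=s,interpolation=cv2.INTER_CUBIC)
        m=cv2.matchTemplate(S8,T8,cv2.TM_CCOEFF_NORMED);_,sc,_,loc=cv2.minMaxLoc(m)
        d=np.array(loc)/s-12; lift=d@up/(up@up)*10
        out.append((nm,d.round(2).tolist(),round(sc,3),'foot gap mm',round(lift*175/(arm*1000)*1,2)))
    P=cloud(c);X,Y,Z=np.moveaxis(P,-1,0)
    print(out)
E
sed -i 's/round(lift\*175\/(arm\*1000)\*1,2)/round(lift*.175\/arm,2)/' h.py
python3 - <<'E'
from h import *
c=shot('side'); np.savez('pics/base_side.npz',**c); gap()
E
python3 -m pendant '[{"fingers":0,"translation":[0.3,0,0],"twist":0},{"fingers":0,"translation":[0.6,0,0],"twist":0},{"fingers":0,"translation":[0.8,0,0],"twist":0},{"fingers":0,"translation":[0.8,0,0],"twist":0},{"fingers":0,"translation":[0.8,0,0],"twist":0}]'; python3 -c "
from h import *
gap()"
```

```text
[('tab', [0.0, 0.0], 0.999, 'foot gap mm', np.float64(0.0)), ('foot', [0.0, 0.0], 0.999, 'foot gap mm', np.float64(0.0)), ('load', [0.0, 0.0], 1.0, 'foot gap mm', np.float64(0.0))]
t: 17.75
tool_pos: [0.5423, 0.0022, 0.1643]
orientation: [[0.999, 0.038, -0.01], [0.038, -0.999, -0.001], [-0.01, 0.001, -1.0]]
wrist_force: [-21.7, -0.9, 18.8]
finger_gap: 0.215
gripper_force: 81.3
[('tab', [0.0, 0.0], 0.997, 'foot gap mm', np.float64(0.0)), ('foot', [0.12, 0.0], 0.98, 'foot gap mm', np.float64(-0.01)), ('load', [0.0, 0.0], 0.994, 'foot gap mm', np.float64(0.0))]
```

```bash
python3 -m pendant '[{"fingers":0,"translation":[0,0,-0.12],"twist":0},{"fingers":0,"translation":[0.2,0,-0.12],"twist":0},{"fingers":0,"translation":[0.4,0,-0.12],"twist":0},{"fingers":0,"translation":[0.4,0,-0.12],"twist":0},{"fingers":0,"translation":[0.4,0,-0.12],"twist":0}]' 110; python3 -c "
from h import *
gap();st()"
```

```text
t: 18.3
tool_pos: [0.5458, 0.0024, 0.1645]
orientation: [[0.999, 0.038, -0.011], [0.038, -0.999, -0.001], [-0.011, 0.001, -1.0]]
wrist_force: [-22.3, -0.3, 17.0]
finger_gap: 0.218
gripper_force: 108.5
[('tab', [0.12, -0.25], 0.99, 'foot gap mm', np.float64(0.69)), ('foot', [0.25, -0.12], 0.946, 'foot gap mm', np.float64(0.46)), ('load', [0.0, -0.25], 0.99, 'foot gap mm', np.float64(0.74))]
t 18.35 p [0.5458 0.0024 0.1646] ya -1.533 F [-21.43  -0.26  16.27] gap 0.216 gf 108.5 q [-0.13 -0.08  1.86 -0.    1.37  1.4 ] z [-0.011 -0.001 -1.   ]
```

```bash
python3 -m pendant '[{"fingers":0,"translation":[0.2,0,-0.05],"twist":0},{"fingers":0,"translation":[0.4,0,-0.05],"twist":0},{"fingers":0,"translation":[0.6,0,-0.05],"twist":0},{"fingers":0,"translation":[0.8,0,-0.05],"twist":0},{"fingers":0,"translation":[1.0,0,-0.05],"twist":0},{"fingers":0,"translation":[1.2,0,-0.05],"twist":0},{"fingers":0,"translation":[1.2,0,-0.05],"twist":0},{"fingers":0,"translation":[1.2,0,-0.05],"twist":0}]'; python3 -c "
from h import *
gap();st()"
```

```text
t: 19.15
tool_pos: [0.5578, 0.0028, 0.1646]
orientation: [[0.999, 0.038, -0.011], [0.038, -0.999, -0.001], [-0.011, 0.001, -1.0]]
wrist_force: [-20.7, -1.0, 14.0]
finger_gap: 0.217
gripper_force: 108.2
[('tab', [0.12, -0.75], 0.935, 'foot gap mm', np.float64(2.07)), ('foot', [0.88, -0.25], 0.789, 'foot gap mm', np.float64(0.9)), ('load', [-0.12, -1.25], 0.976, 'foot gap mm', np.float64(3.7))]
t 19.2 p [0.5578 0.0028 0.1646] ya -1.533 F [-20.38  -0.6   13.19] gap 0.213 gf 108.2 q [-0.13 -0.05  1.83 -0.    1.37  1.41] z [-0.011 -0.001 -1.   ]
```

```bash
python3 -m pendant '[{"fingers":0,"translation":[0.2,0,0],"twist":0},{"fingers":0,"translation":[0.35,0,0],"twist":0},{"fingers":0,"translation":[0.35,0,0],"twist":0},{"fingers":0,"translation":[0.35,0,0],"twist":0},{"fingers":0,"translation":[0.35,0,0],"twist":0},{"fingers":0,"translation":[0.35,0,0],"twist":0},{"fingers":0,"translation":[0.35,0,0],"twist":0},{"fingers":0,"translation":[0.35,0,0],"twist":0},{"fingers":0,"translation":[0.35,0,0],"twist":0},{"fingers":0,"translation":[0.35,0,0],"twist":0}]'
python3 - <<'E'
from h import *
gap();st()
B=dict(np.load('pics/base_side.npz')); c=load('side'); w=shot('wrist')
for n,k in(('base',B),('now',c),('wrist',w)):
    P=cloud(k);X,Y,Z=np.moveaxis(P,-1,0)
    m=(abs(X-.615)<.015)&(abs(Y+.045)<.015)&(Z>.14)&(Z<.185); l=(abs(X-.616)<.035)&(abs(Y+.111)<.035)&(Z>.075)&(Z<.1)
    print(n,m.sum(),np.percentile(Z[m],[50,90]).round(4) if m.sum() else '', 'loadtop',l.sum(),np.median(Z[l]).round(4) if l.sum() else '')
f=lambda im,x0,y0,x1,y1:cv2.resize(im[y0:y1,x0:x1],(400,300),interpolation=cv2.INTER_CUBIC)
cv2.imwrite('pics/i.png',np.vstack([np.hstack([f(B['img'],295,165,375,225),f(c['img'],295,165,375,225)]),np.hstack([f(c['img'],200,100,440,280),f(w['img'],0,0,640,400)])])[:,:,::-1])
E
```

```text
t: 20.2
tool_pos: [0.5612, 0.0029, 0.1646]
orientation: [[0.999, 0.038, -0.011], [0.038, -0.999, -0.001], [-0.011, 0.001, -1.0]]
wrist_force: [-19.9, -1.1, 13.2]
finger_gap: 0.215
gripper_force: 108.2
[('tab', [0.12, -0.75], 0.911, 'foot gap mm', np.float64(2.07)), ('foot', [0.75, -0.12], 0.724, 'foot gap mm', np.float64(0.43)), ('load', [-0.12, -1.5], 0.97, 'foot gap mm', np.float64(4.44))]
t 20.25 p [0.5612 0.0029 0.1646] ya -1.533 F [-20.7   -1.76  13.45] gap 0.218 gf 108.2 q [-0.13 -0.04  1.82 -0.    1.37  1.41] z [-0.011 -0.001 -1.   ]
base 61 [0.1597 0.164 ] loadtop 251 0.0906
now 63 [0.1639 0.1696] loadtop 212 0.0935
wrist 2340 [0.164  0.1675] loadtop 3025 0.098
```

View pics/i.png

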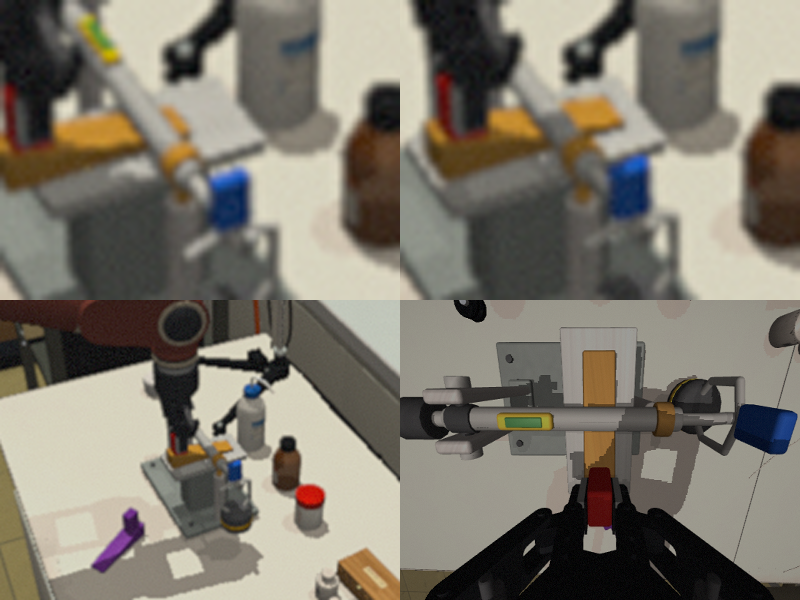

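```bash
python3 -c "
from h import *
print(r.job_done())"
```

```text
the job is handed in; nothing more can be done
None
```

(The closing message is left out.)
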